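# Put the big capacitor away in the parts cabinet

### The arm

A 6-joint arm with a two-finger parallel gripper is mounted at the origin on the work surface. World frame = base frame: x ahead of the robot, y to its left, z up, the work surface at z = 0. Lengths are in mm, angles in degrees, forces in N, time in s.
With the tool pointing down it reaches from about 350 to 950 mm from the base axis. Payload 17.4 kg.
Tool frame: the origin (TCP) lies between the finger pads, 19 mm behind the fingertips; this is the grasp point; z points along the fingers, y is the line along which they close (so a half turn about z gives the same grasp; the last joint's range is limited). The gripper opens to 93 mm and grips with 3 to 60 N. Pads are 15 mm wide; open, the fingers measure 128 mm over their backs; the gripper's body (75 mm by 188 mm) begins 65 mm behind the grasp point.
Start: joints at [-70.004, 6.646, 82.598, -0, 90.757, -2.166], TCP at [254.619, -625.141, 237.446] pointing down, gripper open.
Joint ranges: [-162.19, 162.19], [-47.58, 125.68], [4.15, 143.07], [-65.23, 245.23], [0.69, 171.88], [-170.13, 170.13]. Speed limits (degrees/s): [108.29, 108.29, 127.2, 180, 180, 180].

### API

Orientations are given as a 3x3 rotation matrix whose columns are the frame's x, y, z axes.
In Python, from bench import get_obs, grab_frame, finish_job gives the robot as it stands. The module is installed in compiled form; this text tells all that it offers.
- The arm moves only by the tool play_rows, never from a script. Its argument "moves" is a list of rows, each a list of 4 numbers: the shift along the tool's x, y, z in m, then the turn about the tool's z in degrees. In form: [[dx, dy, dz, spin], ...]. A call has exactly 5 rows; each row is the pose to reach, as a shift and turn from the pose commanded when the call began, along the tool's axes at that moment; what a row does not reach only later rows make up. A row lasts 1/12 s, in which the tool goes at most 41.7 mm and 7.16 degrees, less where a joint would pass 70% of its speed; a pose out of reach is approached as far as the arm can. A call with a gripper value outside its range is refused whole. "gripper" is the finger opening in m, from 0 to 0.093, set as the call begins (left out, the last holds). The fingers move at their own pace and stop on an object; the grip force is fixed at half the most. Time passes only in rows, so rows that repeat a pose let the fingers close, or fill a call up. It gives the time, the measured TCP pose, the force, the opening and the grip force at its end, in the units of the state.
- get_obs(): the state, without advancing time (a new reading comes with each control period).
- grab_frame(name): name is "scene" or "side" or "wrist"; returns a dict with "color" (400x640x3 uint8, red, green, blue), "K" (3x3 intrinsics, pixels), "T" (4x4, takes a point from camera to world coordinates); the wrist camera has in their place "hand_eye" (4x4, takes a point from camera to tool coordinates, whose origin is the TCP and whose axes are the flange's). Camera axes: x right, y down, z forward; pixel columns grow to the right and rows downward; lengths in mm; the calibration is good to about 2 mm. A picture is of the moment at which its call begins: read the wrist's pose just before it. There is no depth.
- finish_job(): hands the job in; it is judged then, once.
The state is a dict: "time_s": time; "joint_pos": joint angles; "qd": joint speeds; "effort": joint torques, N m; "eef_pos": TCP position; "tool_rot": TCP orientation; "force": force on the tool from outside, world axes, zero at the start; "ft_torque": the same for the moment, N m; "width": opening from 0.0 (shut) to 1.0 (fully open); "gripper_force": force on a finger pad.
Only numpy, scipy, OpenCV 4.12 (cv2) and the standard library are available. Lean on these libraries where they do the work, as an engineer would, in place of code of your own. Each camera call takes 0.05 s, during which the arm holds its last target. There are 200 camera calls.

### The job

Pull the small cabinet's door wide open by its handle, to about a right angle or a little more, then stand the big capacitor upright on the cabinet floor, fully inside so that the door could shut on it; set it down gently, do not throw or drop it. Leave the door standing open, let go of everything, and leave the other things on the bench where they are.

Things in the scene. Friction and masses are not known exactly. Their poses are not given: they have to be found in the camera images.
- cab: Grey steel cabinet, 240 deep x 270 wide x 280 high, fixed to the bench. Origin: centre of its underside. +x runs from door to back, +y to the left seen from the robot, z up. Inner floor 12 above the origin, roof underside 268; inside y -123 to 123, x -105 (front edge of floor and roof) to 108. The roof covers the whole floor: things go in from the front with the tool tilted.
- cab_door0 (a joint): The cabinet's door, white, 15 thick, 264 wide, its top edge 263 above the bench, hinged upright at the cabinet's right (-y) side seen from the robot. 0 = shut; grows as the free left edge swings towards the robot, then to the right (rad, stop at 1.9). May start slightly ajar; light, stays where it is left.
- cab_door0_handle (a point): Middle of the door's handle: an upright round steel bar 11 thick, its axis 35 in front of the door's outer face (29 free behind it), 30 from the free edge; its middle 198 and its top end 253 above the bench. Two thin struts 42 above and below the middle join it to the door. The point turns with the door.
- cab_door0_hinge (a point): Point on the door's hinge axis, at half the door's height; the axis is vertical.
- capacitor: The big capacitor: the largest black can on the bench, an upright cylinder 50 in diameter, 85 high, with an aluminium disc and two small brass terminals (4 high) on top, about 0.25 kg. Origin: centre of its underside; z is its axis, up.
- small_cap_a: Bystander: a small black capacitor, 32 in diameter, 45 high, standing near the big one. Origin: centre of its underside.
- small_cap_b: Bystander: a small black capacitor, 26 in diameter, 55 high, standing near the big one. Origin: centre of its underside.
- meter: Bystander: a grey hand multimeter, 150 x 78 x 34, lying at the right. Origin: centre of its underside.
- mug: Bystander: a white mug, 80 in diameter, 95 high, at the left, its handle pointing left. Origin: centre of its underside.
- spool: Bystander: a metal spool, 60 in diameter, 50 high, at the left. Origin: centre of its underside.
- driver: Bystander: a screwdriver with a blue handle lying left of the cabinet. Origin: under its middle, on the bench.

How it is judged (in metres and radians):
On the way, in this order (a step that is already met when the one before it is completed fails the run):
1. the door is pulled past 0.3 rad with the gripper at its handle (TCP within 100 mm), the capacitor still outside (value of joint cab_door0 above 0.3 rad and distance between the grasp point and cab_door0_handle below 0.1 m and x of capacitor in the frame of cab below -0.13 m), for 0.1 s.
2. the door stands at 1.3 rad or more, the capacitor still outside (value of joint cab_door0 above 1.3 rad and x of capacitor in the frame of cab below -0.13 m), for 0.1 s.
At the end, for the whole second after the job is handed in: The door stands open at 1.3 rad (75 degrees) or more, at rest; the big capacitor stands upright (within 0.15 rad), at rest, on the cabinet's inner floor (within 6 mm), wholly inside: its axis at least 28 mm behind the floor's front edge, so that the door could shut (value of joint cab_door0 above 1.3 rad and x of capacitor in the frame of cab between -0.077 and 0.095 m and y of capacitor in the frame of cab between -0.1 and 0.1 m and z of capacitor in the frame of cab between 0.006 and 0.018 m and angle between capacitor's own z axis and vertical below 0.15 rad and linear speed of capacitor below 0.02 m/s and velocity of joint cab_door0 between -0.1 and 0.1 rad/s); the robot touches nothing.
It fails at once if the big capacitor is thrown or dropped in the cabinet (moves faster than 0.5 m/s inside it) (x of capacitor in the frame of cab between -0.077 and 0.095 m and y of capacitor in the frame of cab between -0.1 and 0.1 m and z of capacitor in the frame of cab below 0.25 m and linear speed of capacitor above 0.5 m/s).
It fails at once if another thing on the bench is moved by more than 40 mm (distance of any of small_cap_a, small_cap_b, meter, mug, spool, driver from where it was at the start of the episode above 0.04 m).
It also fails if it takes over 59 s, if anything falls off the work surface, if the arm or the gripper's body presses on something with over 40 N, if the wrist force passes 120 N, or if a joint passes its speed limit or range.

## Working session

There is one attempt and no reset: what is moved stays moved. The work goes in short steps, Python scripts to look and compute and a tool call to move; the robot and the scene stay as the last step left them, time stands still between calls to the robot, and variables do not carry over. Pictures are saved under pics/ and viewed, at most 10 in all, crops included, and the job is handed in when it is done.

Besides the shell and the picture viewer there is one more tool, called after "Call:" by a JSON object that holds its "api" and its "payload", one argument or row to a line. play_rows: Moves the arm, as the interface text tells. Its arguments: {"type":"object","properties":{"moves":{"type":"array","items":{"type":"array","items":{"type":"number"}}},"gripper":{"type":"number"}},"required":["moves"]}

```bash
mkdir -p pics
python3 - <<'E'
from bench import *
import cv2,numpy as np,pickle
o=get_obs(); print(o)
d={}
for n in("scene","side","wrist"):
    f=grab_frame(n); d[n]=f; print(n,{k:np.round(v,3).tolist() for k,v in f.items() if k!="color"})
    cv2.imwrite(f"pics/{n}0.png",f["color"][...,::-1])
pickle.dump((o,d),open("f0.pkl","wb"))
E
```

```text
{'time_s': 0.0, 'joint_pos': array([-7.00050916e+01,  6.67473159e+00,  8.26346154e+01, -6.50906400e-04,
        9.07545243e+01, -2.16334931e+00]), 'qd': array([0.07394387, 0.01214637, 0.11191877, 0.0509373 , 0.05042949,
       0.10199321]), 'effort': array([-4.89018217e-03, -7.21266603e+01, -6.22609591e+01,  7.78360362e-02,
        2.36985268e-02, -2.15666955e-05]), 'eef_pos': array([ 254.54563404, -624.98599942,  236.71026637]), 'tool_rot': array([[ 9.26145671e-01,  3.77165802e-01, -3.91853540e-04],
       [ 3.77166004e-01, -9.26145084e-01,  1.04368551e-03],
       [ 3.07292535e-05, -1.11439865e-03, -9.99999379e-01]]), 'force': array([-0.18095662,  0.42358613,  0.5473291 ]), 'ft_torque': array([ 0.00208889, -0.05123332, -0.00442028]), 'gripper_force': 0.0, 'width': 1.0020383223147713}
scene {'K': [[419.822, 0.0, 316.349], [0.0, 419.822, 193.104], [0.0, 0.0, 1.0]], 'T': [[-0.848, -0.325, 0.418, -5.943], [-0.529, 0.527, -0.665, 883.843], [-0.004, -0.786, -0.619, 987.47], [0.0, 0.0, 0.0, 1.0]]}
side {'K': [[425.229, 0.0, 319.588], [0.0, 425.229, 203.546], [0.0, 0.0, 1.0]], 'T': [[0.836, -0.367, 0.408, 17.8], [-0.549, -0.579, 0.603, -816.011], [0.015, -0.728, -0.685, 1071.832], [0.0, 0.0, 0.0, 1.0]]}
wrist {'K': [[314.566, 0.0, 321.346], [0.0, 314.566, 193.698], [0.0, 0.0, 1.0]], 'hand_eye': [[0.0, -0.961, -0.278, 76.81], [1.0, 0.0, 0.0, -0.505], [-0.0, -0.278, 0.961, -147.77], [0.0, 0.0, 0.0, 1.0]]}
```

View pics/scene0.png

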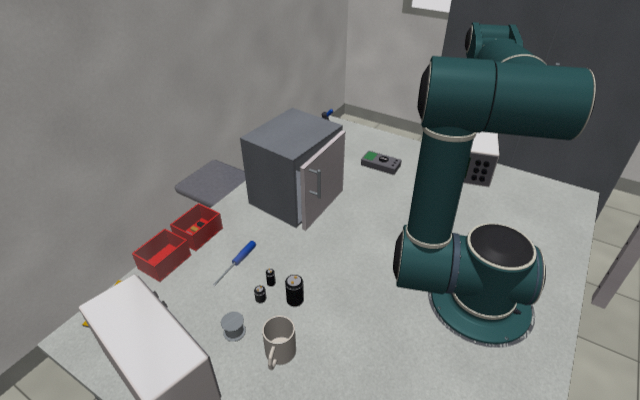

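View pics/side0.png

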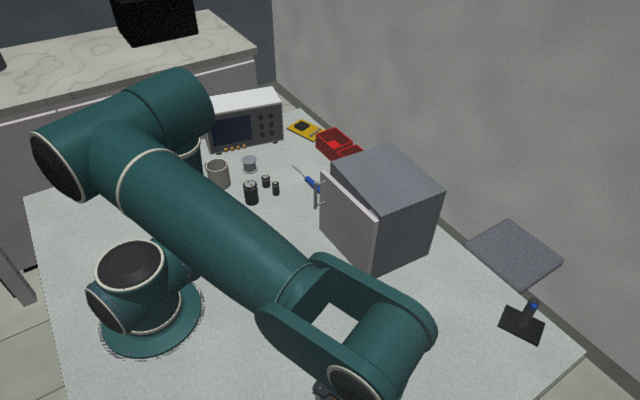

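Run:
```python
import cv2,numpy as np,pickle
o,d=pickle.load(open("f0.pkl","rb"))
a=d["scene"]["color"][100:310,220:360]; b=d["side"]["color"][130:285,220:460]
A=cv2.resize(a,None,fx=2.8,fy=2.8,interpolation=cv2.INTER_CUBIC); B=cv2.resize(b,None,fx=1.66,fy=1.66,interpolation=cv2.INTER_CUBIC)
c=np.zeros((588,800,3),np.uint8); c[:A.shape[0],:A.shape[1]]=A; c[:B.shape[0],400:400+B.shape[1]]=B[:,:400]
w=cv2.resize(d["wrist"]["color"],(400,250)); c[300:550,400:]=w
cv2.imwrite("pics/comp.png",c[...,::-1])
```

```text
(no output)
```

View pics/comp.png

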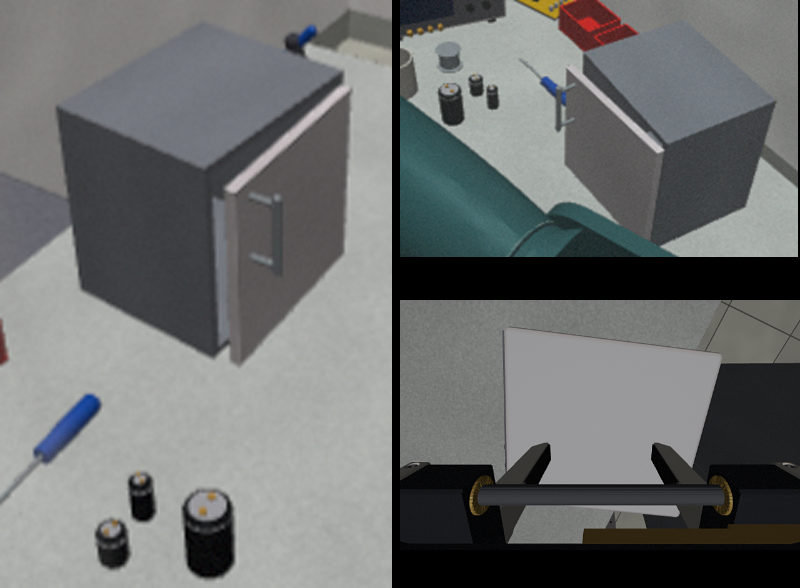

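```bash
cat > h.py <<'E'
import numpy as np
def ray(f,uv,T=None):
    T=f["T"] if T is None else T
    r=T[:3,:3]@np.linalg.solve(f["K"],[uv[0],uv[1],1]); return T[:3,3],r/np.linalg.norm(r)
def tri(*rs):
    A=sum(np.eye(3)-np.outer(r,r) for _,r in rs); b=sum((np.eye(3)-np.outer(r,r))@p for p,r in rs)
    x=np.linalg.solve(A,b); return x,[np.linalg.norm(np.cross(x-p,r)) for p,r in rs]
def plane(R,z): p,r=R; return p+r*(z-p[2])/r[2]
E
python3 - <<'E'
from h import *; import pickle
o,d=pickle.load(open("f0.pkl","rb"))
S=lambda u,v:ray(d["scene"],(220+u/2.8-.3,100+v/2.8-.3)); D=lambda u,v:ray(d["side"],(220+(u-400)/1.66-.2,130+v/1.66-.2))
np.set_printoptions(precision=1,suppress=True)
for n,a,b in [("roofBL",(58,107),None),("BL",(58,107),(583,53)) ,("BL2",(58,107),(677,18)),("FR",(343,70),(665,145)),("BR",(203,22),(775,100)),("FL",(208,170),(583,53)),("htop",(278,195),(560,84)),("hbot",(278,272),(560,130)),("doorfree",(230,190),(568,67)),("doorh",(350,88),(662,150)),("cap",(208,501),(452,91)),("sa",(113,529),None),("sb",(141,480),(492,88)),("sa2",(113,529),(475,78))]:
    if b: print(n,*tri(S(*a),D(*b)), plane(S(*a),280), plane(D(*b),280))
E
```

```text
BL [706.   75.  290.5] [np.float64(78.06831222072249), np.float64(78.06831222072266)] [838.2   6.2 280. ] [617.6  19.  280. ]
BL2 [833.4  10.6 283. ] [np.float64(0.7383931601324785), np.float64(0.7383931601322244)] [838.2   6.2 280. ] [835.5  13.2 280. ]
FR [ 596.4 -245.5  278.8] [np.float64(1.5427391121573841), np.float64(1.5427391121572058)] [ 597.4 -245.   280. ] [ 593.6 -247.1  280. ]
BR [ 819.7 -263.9  279.3] [np.float64(1.518766487026047), np.float64(1.5187664870260293)] [ 816.7 -261.1  280. ] [ 821.2 -263.5  280. ]
FL [617.5  20.2 278.1] [np.float64(1.2321044032931936), np.float64(1.2321044032929325)] [614.2  23.4 280. ] [617.6  19.  280. ]
htop [547.5  -8.8 254.7] [np.float64(2.7216530266434606), np.float64(2.721653026643254)] [525.1  23.8 280. ] [534.3 -32.2 280. ]
hbot [548.  -11.5 143.9] [np.float64(1.2974152337688065), np.float64(1.2974152337689686)] [457.4 133.5 280. ] [ 471.6 -128.9  280. ]
doorfree [587.1  20.4 260.7] [np.float64(1.3616126661188395), np.float64(1.3616126661187316)] [573.   42.5 280. ] [571.9  -0.3 280. ]
doorh [ 589.4 -242.8  262.2] [np.float64(4.752347910254942), np.float64(4.752347910254825)] [ 568.9 -211.1  280. ] [ 582.6 -253.2  280. ]
cap [455.6 268.   82. ] [np.float64(0.20954760528796348), np.float64(0.2095476052879244)] [354.9 402.6 280. ] [367.8  51.  280. ]
sb [546.7 261.4  52.8] [np.float64(0.7430975706315089), np.float64(0.7430975706314672)] [411.7 412.9 280. ] [429.4  21.4 280. ]
sa2 [536.4 322.3  43.9] [np.float64(0.1654201233072155), np.float64(0.16542012330715947)] [400.5 462.8 280. ] [417.4  60.9 280. ]
```

The pictures show the cabinet with its door slightly ajar. The roof corners triangulate to z≈280, the handle bar is at about (548,-10) and the capacitor at about (456,268). The moves only give shift and spin, so I'll first check in free space how the arm behaves at its reach limit, since the cabinet needs a tilted tool.

Call:
{"api": "play_rows", "payload": {
  "moves": [
    [0, 0, -0.04, 0],
    [0, 0, -0.08, 0],
    [0, 0, -0.12, 0],
    [0, 0, -0.16, 0],
    [0, 0, -0.2, 0]
  ]
}}

```text
time_s: 0.57
eef_pos: [254.5, -624.7, 439.3]
tool_rot: [[0.926, 0.377, -0.0], [0.377, -0.926, 0.0], [-0.0, -0.0, -1.0]]
force: [0.5, -1.1, 0.5]
width: 1.0
gripper_force: 0.0
```

Call:
{"api": "play_rows", "payload": {
  "moves": [
    [0, 0, -0.04, 0],
    [0, 0, -0.08, 0],
    [0, 0, -0.12, 0],
    [0, 0, -0.16, 0],
    [0, 0, -0.2, 0]
  ]
}}

```text
time_s: 0.98
eef_pos: [254.4, -624.6, 631.5]
tool_rot: [[0.926, 0.377, 0.001], [0.377, -0.926, -0.002], [-0.0, 0.002, -1.0]]
force: [-0.0, 0.5, 1.0]
width: 0.996
gripper_force: 0.0
```

Call:
{"api": "play_rows", "payload": {
  "moves": [
    [0, 0, -0.04, 0],
    [0, 0, -0.08, 0],
    [0, 0, -0.12, 0],
    [0, 0, -0.16, 0],
    [0, 0, -0.2, 0]
  ]
}}

```text
time_s: 1.4
eef_pos: [243.4, -598.3, 720.6]
tool_rot: [[0.926, 0.377, 0.002], [0.377, -0.926, -0.005], [0.0, 0.005, -1.0]]
force: [0.6, -2.1, -0.6]
width: 1.001
gripper_force: 0.0
```

Call:
{"api": "play_rows", "payload": {
  "moves": [
    [0, 0, -0.1, 0],
    [0, 0, -0.2, 0],
    [0, 0, -0.2, 0],
    [0, 0, -0.2, 0],
    [0, 0, -0.2, 0]
  ]
}}

```text
time_s: 1.82
eef_pos: [216.7, -531.9, 775.7]
tool_rot: [[0.926, 0.377, 0.014], [0.377, -0.925, -0.035], [-0.0, 0.038, -0.999]]
force: [0.3, 0.5, -0.0]
width: 0.998
gripper_force: 0.0
```

Call:
{"api": "play_rows", "payload": {
  "moves": [
    [0, 0, -0.1, 0],
    [0, 0, -0.2, 0],
    [0, 0, -0.2, 0],
    [0, 0, -0.2, 0],
    [0, 0, -0.2, 0]
  ]
}}

```text
time_s: 2.23
eef_pos: [193.1, -474.2, 813.4]
tool_rot: [[0.926, 0.377, 0.02], [0.377, -0.925, -0.049], [-0.0, 0.053, -0.999]]
force: [0.6, -0.4, -0.7]
width: 1.0
gripper_force: 0.0
```

Run:
```python
from bench import *
o=get_obs();print(o["joint_pos"],o["eef_pos"],o["tool_rot"])
```

```text
[-70.77812578  20.6513611    4.1715639    0.3209423  152.15307024
  -2.64955662] [ 193.13752925 -474.22674709  813.41738431] [[ 9.26140532e-01  3.76656640e-01  1.98366121e-02]
 [ 3.77178615e-01 -9.24846268e-01 -4.89456184e-02]
 [-8.98754817e-05  5.28124669e-02 -9.98604444e-01]]
```

Run:
```python
from h import *; import pickle
o,d=pickle.load(open("f0.pkl","rb"))
for n,(u,v),zs in [("edge",(595,192),[0]),("edge",(400,130),[0]),("edge",(345,118),[0]),("panelfoot",(440,138),[-700,-900]),("cornerfoot",(345,103),[-700,-900]),("tileR",(635,185),[-700,-900]),("R edge panel",(638,120),[0,-800]),("sidewallfoot",0,0)]:
    if zs: print(n,[plane(ray(d["scene"],(u,v)),z).round(0).tolist() for z in zs])
for uv in [(500,235),(640,310),(440,240)]: print("side",[plane(ray(d["side"],uv),z).round(0).tolist() for z in [0,-800]])
```

```text
edge [[-236.0, -739.0, 0.0]]
edge [[581.0, -789.0, 0.0]]
edge [[857.0, -758.0, 0.0]]
panelfoot [[682.0, -2022.0, -700.0], [764.0, -2367.0, -900.0]]
cornerfoot [[1605.0, -2167.0, -700.0], [1795.0, -2528.0, -900.0]]
tileR [[-617.0, -2112.0, -700.0], [-689.0, -2467.0, -900.0]]
R edge panel [[-363.0, -1482.0, 0.0], [-652.0, -3400.0, -800.0]]Traceback (most recent call last):
  File "<stdin>", line 3, in <module>
TypeError: cannot unpack non-iterable int object
```

```bash
cat >> h.py <<'E'
def go(t,az=None,o=None):
    """tool-axis shift (m) and spin (deg) from the measured pose to world TCP t, tool y along azimuth az (mod 180)"""
    from bench import get_obs
    o=o or get_obs(); R=o["tool_rot"]; s=R.T@(np.array(t)-o["eef_pos"])/1000
    a=np.degrees(np.arctan2(R[1,1],R[0,1])); sp=0 if az is None else -((az-a+90)%180-90)
    print(o["time_s"],"at",o["eef_pos"].round(1),"tilt z",R[:,2].round(3),"az_y",a.round(1),"shift",s.round(4),"spin",round(sp,1),"j",o["joint_pos"].round(1))
E
python3 -c "
from h import *
go((530,-10,420),91)"
```

```text
2.2333 at [ 193.1 -474.2  813.4] tilt z [ 0.02  -0.049 -0.999] az_y -67.8 shift [ 0.4871 -0.3232  0.3768] spin 21.2 j [-70.8  20.7   4.2   0.3 152.2  -2.6]
```

Call:
{"api": "play_rows", "payload": {
  "moves": [
    [0.029, -0.019, 0.022, 0],
    [0.058, -0.038, 0.045, 0],
    [0.087, -0.058, 0.067, 0],
    [0.116, -0.077, 0.09, 0],
    [0.145, -0.096, 0.112, 0]
  ]
}}

```text
time_s: 2.65
eef_pos: [261.0, -384.9, 735.4]
tool_rot: [[0.927, 0.376, 0.019], [0.376, -0.925, -0.047], [-0.0, 0.051, -0.999]]
force: [1.4, -0.2, 0.9]
width: 1.002
gripper_force: 0.0
```

Call:
{"api": "play_rows", "payload": {
  "moves": [
    [0.029, -0.019, 0.022, 0],
    [0.058, -0.038, 0.045, 0],
    [0.087, -0.058, 0.067, 0],
    [0.116, -0.077, 0.09, 0],
    [0.145, -0.096, 0.112, 0]
  ]
}}

```text
time_s: 3.07
eef_pos: [361.5, -245.5, 618.7]
tool_rot: [[0.926, 0.377, 0.019], [0.377, -0.925, -0.047], [-0.0, 0.051, -0.999]]
force: [0.2, -0.6, -0.5]
width: 0.999
gripper_force: 0.0
```

Call:
{"api": "play_rows", "payload": {
  "moves": [
    [0.029, -0.019, 0.022, 0],
    [0.058, -0.038, 0.045, 0],
    [0.087, -0.058, 0.067, 0],
    [0.116, -0.077, 0.09, 0],
    [0.145, -0.096, 0.112, 0]
  ]
}}

```text
time_s: 3.48
eef_pos: [461.8, -107.2, 501.9]
tool_rot: [[0.926, 0.377, 0.019], [0.377, -0.925, -0.047], [-0.0, 0.051, -0.999]]
force: [0.3, -0.8, 0.3]
width: 1.0
gripper_force: 0.0
```

```bash
python3 -c "
from h import *
go((535,-10,400),91)"
```

```text
3.4833 at [ 461.8 -107.2  501.9] tilt z [ 0.019 -0.047 -0.999] az_y -67.8 shift [ 0.1045 -0.0675  0.0986] spin 21.2 j [-14.7 -15.9  79.2  -2.6 114.9  52. ]
```

Tilt gained at the reach limit stays in the commanded pose, so I can tilt the tool that way later. Door first.

Call:
{"api": "play_rows", "payload": {
  "moves": [
    [0.026, -0.017, 0.025, 5],
    [0.052, -0.034, 0.05, 10],
    [0.078, -0.051, 0.075, 15],
    [0.104, -0.068, 0.098, 21],
    [0.104, -0.068, 0.098, 21]
  ],
  "gripper": 0.093
}}

```text
time_s: 3.9
eef_pos: [535.3, -8.2, 395.5]
tool_rot: [[1.0, 0.014, 0.012], [0.015, -0.999, -0.046], [0.011, 0.046, -0.999]]
force: [-0.0, -0.2, -1.4]
width: 1.004
gripper_force: 0.0
```

Run:
```python
from h import *; from bench import *; import cv2,pickle
o=get_obs(); f=grab_frame("wrist"); s=grab_frame("scene"); pickle.dump((o,f,s),open("f1.pkl","wb"))
c=np.hstack([cv2.resize(f["color"],(480,300)),cv2.resize(s["color"][80:280,200:400],(300,300))]); cv2.imwrite("pics/w1.png",c[...,::-1])
go((548,-10,234),91,o)
T=np.eye(4);T[:3,:3]=o["tool_rot"];T[:3,3]=o["eef_pos"];T=T@f["hand_eye"]
c=np.linalg.inv(T)@np.array([548,-10,253,1]); p=f["K"]@c[:3]; print("handle top predicted px",p[:2]/p[2]*.75)
```

```text
3.9 at [535.3  -8.2 395.5] tilt z [ 0.012 -0.046 -0.999] az_y -89.2 shift [ 0.0109 -0.0055  0.1616] spin -0.2 j [ -2.2 -11.   85.3  -2.7 105.   86.2]
handle top predicted px [237.50203396 131.15699426]
```

View pics/w1.png

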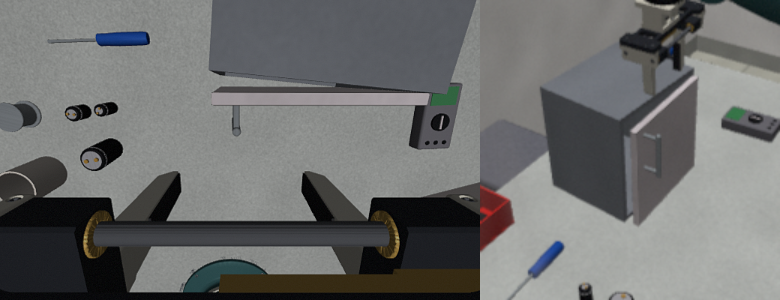

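Call:
{"api": "play_rows", "payload": {
  "moves": [
    [0.003, -0.001, 0.04, 0],
    [0.006, -0.002, 0.08, 0],
    [0.009, -0.004, 0.12, 0],
    [0.011, -0.005, 0.16, 0],
    [0.011, -0.005, 0.161, 0]
  ]
}}

```text
time_s: 4.42
eef_pos: [546.1, -14.9, 234.9]
tool_rot: [[1.0, 0.021, 0.011], [0.021, -0.999, -0.047], [0.01, 0.047, -0.999]]
force: [-0.2, 0.3, -1.5]
width: 1.001
gripper_force: 0.0
```

Call:
{"api": "play_rows", "payload": {
  "moves": [
    [0, 0, 0, 0],
    [0, 0, 0, 0],
    [0, 0, 0, 0],
    [0, 0, 0, 0],
    [0, 0, 0, 0]
  ],
  "gripper": 0.0
}}

```text
time_s: 4.83
eef_pos: [548.5, -14.0, 243.2]
tool_rot: [[1.0, 0.02, 0.022], [0.021, -0.999, -0.048], [0.021, 0.048, -0.999]]
force: [-0.4, 0.3, -0.7]
width: 0.694
gripper_force: 0.0
```

Run:
```python
from h import *; import pickle
go((548,-10,234),91)
o,d=pickle.load(open("f0.pkl","rb"))
for uv in [(362,160),(400,158),(378,152),(385,168)]: print(plane(ray(d["scene"],uv),34).round())
H=np.array([591,-243.]); p0=np.array([548,-10.])
for a in (10,20,30,45,60,75,90,96): 
    c,s=np.cos(np.radians(a)),np.sin(np.radians(a)); print(a,(H+np.array([[c,-s],[s,c]])@(p0-H)).round())
```

```text
4.8333 at [548.5 -14.  243.2] tilt z [ 0.022 -0.048 -0.999] az_y -88.9 shift [-0.0006 -0.0045  0.009 ] spin 0.1 j [ -2.7 -10.1  98.5  -2.7  90.2  86. ]
[ 595. -424.   34.]
[ 470. -518.   34.]
[ 566. -512.   34.]
[ 492. -421.   34.]
10 [508. -21.]
20 [471. -39.]
30 [437. -63.]
45 [ 396. -109.]
60 [ 368. -164.]
75 [ 355. -224.]
90 [ 358. -286.]
96 [ 364. -310.]
```

Call:
{"api": "play_rows", "payload": {
  "moves": [
    [0, 0, 0, 0],
    [0, 0, 0, 0],
    [0, 0, 0, 0],
    [0, 0, 0, 0],
    [0, 0, 0, 0]
  ]
}}

```text
time_s: 5.25
eef_pos: [548.0, -13.9, 241.2]
tool_rot: [[1.0, 0.02, 0.019], [0.021, -0.999, -0.047], [0.018, 0.048, -0.999]]
force: [0.2, 0.3, 0.0]
width: 0.334
gripper_force: 0.0
```

Call:
{"api": "play_rows", "payload": {
  "moves": [
    [0, 0, 0, 0],
    [0, 0, 0, 0],
    [0, 0, 0, 0],
    [0, 0, 0, 0],
    [0, 0, 0, 0]
  ]
}}

```text
time_s: 5.67
eef_pos: [547.4, -9.1, 240.9]
tool_rot: [[1.0, 0.024, 0.018], [0.024, -0.999, -0.037], [0.017, 0.038, -0.999]]
force: [-6.7, 41.0, 1.0]
width: 0.116
gripper_force: 30.1
```

Run:
```python
from h import *; from bench import *
go((548,-10,234),91); o=get_obs(); print(o["effort"],o["force"],o["width"],o["gripper_force"])
```

```text
5.6667 at [547.4  -9.1 240.9] tilt z [ 0.018 -0.037 -0.999] az_y -88.6 shift [0.0005 0.0007 0.0069] spin 0.4 j [ -2.5 -10.1  98.6  -2.1  90.3  86.1]
[-2.27501696e+01 -4.60346782e+01 -6.46099305e+01 -1.24327987e+01
 -2.68019736e+00 -1.68340869e-02] [-6.6612683  40.99910439  1.00524586] 0.11562403862577265 30.05338355898857
```

```bash
cat >> h.py <<'E'
H=np.array([589,-242.5])
def arc(step=6,n=5,r=None):
    from bench import get_obs
    o=get_obs(); p=o["eef_pos"]; R=o["tool_rot"]; v=p[:2]-H; r0=np.linalg.norm(v); a0=np.degrees(np.arctan2(v[1],v[0])); r=r or r0
    print(o["time_s"],"r",r0.round(1),"a",a0.round(1),"z",p[2].round(1),"F",o["force"].round(1),"az_y",np.degrees(np.arctan2(R[1,1],R[0,1])).round(1))
    for i in range(1,n+1):
        a=np.radians(a0+step*i); t=np.append(H+r*np.array([np.cos(a),np.sin(a)]),p[2]); print((R.T@(t-p)/1000).round(4).tolist(),-step*i)
E
python3 -c "
from h import *
arc()"
```

```text
5.6667 r 237.1 a 100.1 z 240.9 F [-6.7 41.   1. ] az_y -88.6
[-0.0243, 0.0051, -0.0002] -6
[-0.0479, 0.0126, -0.0003] -12
[-0.0706, 0.0226, -0.0003] -18
[-0.0922, 0.0349, -0.0002] -24
[-0.1123, 0.0494, -0.0] -30
```

Call:
{"api": "play_rows", "payload": {
  "moves": [
    [-0.024, 0.001, 0, -6],
    [-0.048, 0.009, 0, -12],
    [-0.071, 0.019, 0, -18],
    [-0.092, 0.031, 0, -24],
    [-0.112, 0.045, 0, -30]
  ]
}}

```text
time_s: 6.08
eef_pos: [434.7, -59.1, 240.8]
tool_rot: [[0.852, 0.524, 0.016], [0.524, -0.851, -0.042], [-0.008, 0.044, -0.999]]
force: [-7.2, 9.6, 0.1]
width: 0.117
gripper_force: 30.1
```

```bash
python3 -c "
from h import *
arc()"
```

```text
6.0833 r 239.6 a 130.1 z 240.8 F [-7.2  9.6  0.1] az_y -58.4
[-0.0246, 0.005, 0.0004] -6
[-0.0485, 0.0125, 0.001] -12
[-0.0715, 0.0225, 0.0016] -18
[-0.0933, 0.0348, 0.0023] -24
[-0.1137, 0.0494, 0.0032] -30
```

Call:
{"api": "play_rows", "payload": {
  "moves": [
    [-0.024, 0.004, 0, -6],
    [-0.048, 0.012, 0, -12],
    [-0.071, 0.022, 0, -18],
    [-0.093, 0.034, 0, -24],
    [-0.113, 0.048, 0, -30]
  ]
}}

```text
time_s: 6.5
eef_pos: [362.4, -160.3, 241.4]
tool_rot: [[0.477, 0.879, 0.013], [0.878, -0.477, -0.044], [-0.032, 0.032, -0.999]]
force: [9.1, -3.2, -33.7]
width: 0.113
gripper_force: 29.8
```

Call:
{"api": "play_rows", "payload": {
  "moves": [
    [-0.024, 0.005, 0, -6],
    [-0.048, 0.013, 0, -12],
    [-0.071, 0.023, 0, -18],
    [-0.093, 0.035, 0, -24],
    [-0.113, 0.049, 0, -30]
  ]
}}

```text
time_s: 6.92
eef_pos: [351.3, -283.1, 244.5]
tool_rot: [[-0.025, 1.0, 0.012], [0.999, 0.025, -0.041], [-0.041, 0.011, -0.999]]
force: [11.8, 2.6, -40.3]
width: 0.108
gripper_force: 29.9
```

```bash
python3 -c "
from h import *
arc()
go((365,-290,240))"
```

```text
6.9167 r 241.2 a -170.3 z 244.5 F [ 11.8   2.6 -40.3] az_y 1.4
[-0.0247, 0.0049, 0.0011] -6
[-0.0488, 0.0124, 0.0021] -12
[-0.072, 0.0224, 0.0032] -18
[-0.094, 0.0347, 0.0042] -24
[-0.1146, 0.0493, 0.0052] -30
6.9167 at [ 351.3 -283.1  244.5] tilt z [ 0.012 -0.041 -0.999] az_y 1.4 shift [-0.0071  0.0135  0.0049] spin 0 j [-41.3 -23.6 109.   -1.3  92.6 -42.8]
```

Call:
{"api": "play_rows", "payload": {
  "moves": [
    [0, 0, 0.003, 0],
    [0, 0, 0.003, 0],
    [0, 0, 0.003, 0],
    [0, 0, 0.003, 0],
    [0, 0, 0.003, 0]
  ],
  "gripper": 0.08
}}

```text
time_s: 7.33
eef_pos: [353.8, -282.8, 248.2]
tool_rot: [[-0.02, 1.0, 0.021], [0.999, 0.021, -0.048], [-0.049, 0.02, -0.999]]
force: [0.3, -0.4, 0.1]
width: 0.419
gripper_force: 0.0
```

Call:
{"api": "play_rows", "payload": {
  "moves": [
    [0, 0, 0, 0],
    [0, 0, 0, 0],
    [0, 0, -0.03, 0],
    [0, 0, -0.07, 0],
    [0, 0, -0.11, 0]
  ]
}}

```text
time_s: 7.75
eef_pos: [351.0, -277.5, 358.2]
tool_rot: [[-0.02, 1.0, 0.019], [0.999, 0.021, -0.047], [-0.047, 0.018, -0.999]]
force: [0.7, -0.6, 0.4]
width: 0.779
gripper_force: 0.0
```

Run:
```python
from h import *; from bench import *; import cv2
s=np.radians
D=[(6.67,82.63,90.75,674.8,236.7),(20.65,4.17,152.15,512,813.4),(-15.9,79.2,114.9,474,501.9),(-11,85.3,105,535.4,395.5),(-10.1,98.6,90.3,547.4,240.9)]
A=[];b=[]
for j2,j3,j5,r,z in D:
    t=[s(j2),s(j2+j3),s(j2+j3+j5)]
    A+=[[1,0,*np.sin(t)],[0,1,*np.cos(t)]]; b+=[r,z]
x,res,_,_=np.linalg.lstsq(A,b,rcond=None); print("a,h,L1,L2,d",x.round(1),"res",res)
go((700,-54,500),85.6)
f=grab_frame("side"); cv2.imwrite("pics/s2.png",f["color"][...,::-1])
```

```text
a,h,L1,L2,d [ -50.  1640.1  505.4  668.1 1916.8] res [926.91421446]
7.75 at [ 351.  -277.5  358.2] tilt z [ 0.019 -0.047 -0.999] az_y 1.2 shift [ 0.2095  0.356  -0.1456] spin -84.4 j [-40.7 -23.8  98.7  -1.4 102.6 -42.2]
```

View pics/s2.png

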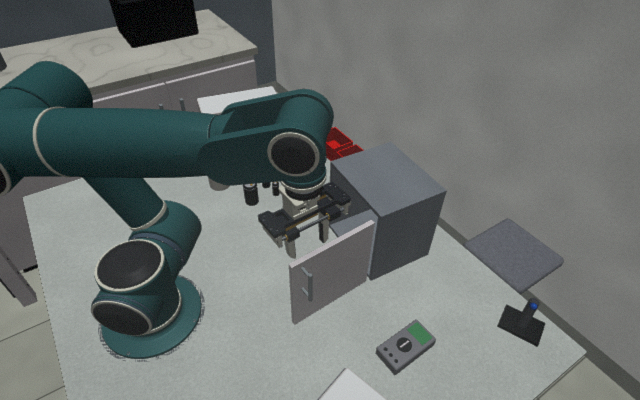

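Call:
{"api": "play_rows", "payload": {
  "moves": [
    [0, 0, -0.04, 0],
    [0.025, 0.04, -0.06, -7],
    [0.045, 0.075, -0.07, -14],
    [0.065, 0.11, -0.08, -21],
    [0.085, 0.14, -0.08, -28]
  ],
  "gripper": 0.093
}}

```text
time_s: 8.22
eef_pos: [486.6, -187.0, 437.6]
tool_rot: [[-0.491, 0.871, 0.022], [0.869, 0.492, -0.049], [-0.053, -0.005, -0.999]]
force: [1.9, -1.9, 0.3]
width: 1.0
gripper_force: 0.0
```

Call:
{"api": "play_rows", "payload": {
  "moves": [
    [0, 0.035, -0.01, -7],
    [0, 0.07, -0.02, -14],
    [0, 0.105, -0.03, -21],
    [0, 0.14, -0.04, -28],
    [0, 0.18, -0.05, -35]
  ]
}}

```text
time_s: 8.63
eef_pos: [642.5, -96.9, 485.2]
tool_rot: [[-0.902, 0.431, 0.02], [0.429, 0.902, -0.048], [-0.039, -0.034, -0.999]]
force: [0.5, -0.9, 0.4]
width: 1.003
gripper_force: 0.0
```

Run:
```python
from h import *
go((800,-50,550),85.6)
```

```text
8.6333 at [642.5 -96.9 485.2] tilt z [ 0.02  -0.048 -0.999] az_y 64.5 shift [-0.1245  0.1079 -0.0638] spin -21.1 j [ -9.7   5.   61.4  -2.7 111.9 -75.3]
```

Call:
{"api": "play_rows", "payload": {
  "moves": [
    [-0.028, 0.025, -0.014, -7],
    [-0.056, 0.05, -0.028, -14],
    [-0.085, 0.075, -0.043, -21],
    [-0.11, 0.1, -0.055, -21],
    [-0.135, 0.13, -0.065, -21]
  ]
}}

```text
time_s: 9.05
eef_pos: [790.4, -49.8, 542.3]
tool_rot: [[-0.996, 0.087, 0.02], [0.086, 0.995, -0.048], [-0.024, -0.046, -0.999]]
force: [0.3, -0.5, 1.4]
width: 1.0
gripper_force: 0.0
```

Call:
{"api": "play_rows", "payload": {
  "moves": [
    [-0.04, 0, -0.02, 0],
    [-0.08, 0, -0.04, 0],
    [-0.12, 0, -0.06, 0],
    [-0.16, 0, -0.08, 0],
    [-0.2, 0, -0.1, 0]
  ]
}}

```text
time_s: 9.47
eef_pos: [842.2, -55.2, 543.9]
tool_rot: [[-0.995, 0.089, 0.042], [0.086, 0.995, -0.049], [-0.046, -0.046, -0.998]]
force: [-0.3, -0.4, 0.5]
width: 0.997
gripper_force: 0.0
```

Call:
{"api": "play_rows", "payload": {
  "moves": [
    [-0.04, 0, -0.01, 0],
    [-0.08, 0, -0.02, 0],
    [-0.12, 0, -0.03, 0],
    [-0.16, 0, -0.04, 0],
    [-0.2, 0, -0.05, 0]
  ]
}}

```text
time_s: 9.88
eef_pos: [874.3, -59.9, 516.0]
tool_rot: [[-0.993, 0.089, 0.074], [0.085, 0.995, -0.052], [-0.078, -0.046, -0.996]]
force: [-0.3, -0.5, 0.7]
width: 0.999
gripper_force: 0.0
```

Call:
{"api": "play_rows", "payload": {
  "moves": [
    [-0.1, 0, 0, 0],
    [-0.2, 0, 0, 0],
    [-0.3, 0, 0, 0],
    [-0.4, 0, 0, 0],
    [-0.5, 0, 0, 0]
  ]
}}

```text
time_s: 10.3
eef_pos: [931.6, -68.4, 444.9]
tool_rot: [[-0.991, 0.089, 0.098], [0.084, 0.995, -0.054], [-0.102, -0.046, -0.994]]
force: [-0.4, 0.5, -1.0]
width: 1.0
gripper_force: 0.0
```

Run:
```python
from h import *
go((800,-50,550),85.6)
```

```text
10.3 at [931.6 -68.4 444.9] tilt z [ 0.098 -0.054 -0.994] az_y 84.9 shift [ 0.1212  0.0018 -0.1183] spin -0.7 j [ -5.   50.2   4.2  -3.  119.7 -91.6]
```

Call:
{"api": "play_rows", "payload": {
  "moves": [
    [-0.5, 0, -0.35, 0],
    [-0.5, 0, -0.35, 0],
    [-0.5, 0, -0.35, 0],
    [-0.5, 0, -0.35, 0],
    [-0.5, 0, -0.35, 0]
  ]
}}

```text
time_s: 10.72
eef_pos: [924.0, -66.6, 471.0]
tool_rot: [[-0.988, 0.089, 0.13], [0.082, 0.995, -0.057], [-0.134, -0.046, -0.99]]
force: [0.2, 0.3, 0.3]
width: 1.0
gripper_force: 0.0
```

Call:
{"api": "play_rows", "payload": {
  "moves": [
    [-0.5, 0, -0.25, 0],
    [-0.5, 0, -0.25, 0],
    [-0.5, 0, -0.25, 0],
    [-0.5, 0, -0.25, 0],
    [-0.5, 0, -0.25, 0]
  ]
}}

```text
time_s: 11.13
eef_pos: [932.2, -67.4, 470.9]
tool_rot: [[-0.984, 0.089, 0.156], [0.08, 0.995, -0.059], [-0.161, -0.046, -0.986]]
force: [-0.9, -0.0, -0.9]
width: 0.996
gripper_force: 0.0
```

Call:
{"api": "play_rows", "payload": {
  "moves": [
    [-0.5, 0, -0.5, 0],
    [-0.5, 0, -0.5, 0],
    [-0.5, 0, -0.5, 0],
    [-0.5, 0, -0.5, 0],
    [-0.5, 0, -0.5, 0]
  ]
}}

```text
time_s: 11.55
eef_pos: [903.6, -62.5, 523.6]
tool_rot: [[-0.978, 0.089, 0.186], [0.079, 0.995, -0.061], [-0.191, -0.046, -0.981]]
force: [0.9, -0.4, -0.0]
width: 1.004
gripper_force: 0.0
```

Run:
```python
from h import *
go((800,-50,550),85.6)
```

```text
11.55 at [903.6 -62.5 523.6] tilt z [ 0.186 -0.061 -0.981] az_y 84.9 shift [ 0.0973  0.002  -0.046 ] spin -0.7 j [ -4.7  45.3   4.2  -3.  119.4 -91.6]
```

Call:
{"api": "play_rows", "payload": {
  "moves": [
    [-0.5, 0, -0.2, 0],
    [-0.5, 0, -0.2, 0],
    [-0.5, 0, -0.2, 0],
    [-0.5, 0, -0.2, 0],
    [-0.5, 0, -0.2, 0]
  ]
}}

```text
time_s: 11.97
eef_pos: [920.2, -64.5, 512.9]
tool_rot: [[-0.973, 0.089, 0.212], [0.077, 0.995, -0.064], [-0.217, -0.046, -0.975]]
force: [-0.8, -0.2, -0.2]
width: 0.998
gripper_force: 0.0
```

Call:
{"api": "play_rows", "payload": {
  "moves": [
    [-0.5, 0, -0.19, 0],
    [-0.5, 0, -0.19, 0],
    [-0.5, 0, -0.19, 0],
    [-0.5, 0, -0.19, 0],
    [-0.5, 0, -0.19, 0]
  ]
}}

```text
time_s: 12.38
eef_pos: [932.9, -65.9, 509.2]
tool_rot: [[-0.966, 0.089, 0.242], [0.075, 0.995, -0.066], [-0.247, -0.046, -0.968]]
force: [-0.7, 0.1, 0.0]
width: 0.997
gripper_force: 0.0
```

Call:
{"api": "play_rows", "payload": {
  "moves": [
    [-0.5, 0, -0.17, 0],
    [-0.5, 0, -0.17, 0],
    [-0.5, 0, -0.17, 0],
    [-0.5, 0, -0.17, 0],
    [-0.5, 0, -0.17, 0]
  ]
}}

```text
time_s: 12.8
eef_pos: [945.8, -67.3, 505.5]
tool_rot: [[-0.958, 0.089, 0.272], [0.073, 0.995, -0.068], [-0.277, -0.045, -0.96]]
force: [-1.3, 0.2, -0.6]
width: 1.001
gripper_force: 0.0
```

Call:
{"api": "play_rows", "payload": {
  "moves": [
    [-0.5, 0, -0.15, 0],
    [-0.5, 0, -0.15, 0],
    [-0.5, 0, -0.15, 0],
    [-0.5, 0, -0.15, 0],
    [-0.5, 0, -0.15, 0]
  ]
}}

```text
time_s: 13.22
eef_pos: [958.7, -68.6, 501.9]
tool_rot: [[-0.949, 0.089, 0.302], [0.071, 0.995, -0.07], [-0.306, -0.046, -0.951]]
force: [0.8, -0.8, 0.4]
width: 0.998
gripper_force: 0.0
```

Call:
{"api": "play_rows", "payload": {
  "moves": [
    [-0.5, 0, -0.12, 0],
    [-0.5, 0, -0.12, 0],
    [-0.5, 0, -0.12, 0],
    [-0.5, 0, -0.12, 0],
    [-0.5, 0, -0.12, 0]
  ]
}}

```text
time_s: 13.63
eef_pos: [973.3, -70.2, 496.1]
tool_rot: [[-0.939, 0.089, 0.331], [0.068, 0.995, -0.073], [-0.336, -0.045, -0.941]]
force: [-0.4, 0.6, 0.1]
width: 1.0
gripper_force: 0.0
```

Run:
```python
from h import *
go((800,-50,550),85.6)
```

```text
13.6333 at [973.3 -70.2 496.1] tilt z [ 0.331 -0.073 -0.941] az_y 84.9 shift [ 0.146   0.0023 -0.1096] spin -0.7 j [ -4.9  47.9   4.2  -2.7 108.2 -91.5]
```

Call:
{"api": "play_rows", "payload": {
  "moves": [
    [-0.5, 0, -0.12, 0],
    [-0.5, 0, -0.12, 0],
    [-0.5, 0, -0.12, 0],
    [-0.5, 0, -0.12, 0],
    [-0.5, 0, -0.12, 0]
  ]
}}

```text
time_s: 14.05
eef_pos: [984.1, -71.2, 496.0]
tool_rot: [[-0.928, 0.089, 0.361], [0.066, 0.995, -0.075], [-0.366, -0.045, -0.929]]
force: [0.5, -0.6, 0.0]
width: 1.003
gripper_force: 0.0
```

Call:
{"api": "play_rows", "payload": {
  "moves": [
    [-0.5, 0, -0.11, 0],
    [-0.5, 0, -0.11, 0],
    [-0.5, 0, -0.11, 0],
    [-0.5, 0, -0.11, 0],
    [-0.5, 0, -0.11, 0]
  ]
}}

```text
time_s: 14.47
eef_pos: [993.5, -72.0, 498.0]
tool_rot: [[-0.916, 0.089, 0.391], [0.064, 0.995, -0.077], [-0.396, -0.045, -0.917]]
force: [-0.1, -0.7, -1.2]
width: 1.0
gripper_force: 0.0
```

Call:
{"api": "play_rows", "payload": {
  "moves": [
    [-0.5, 0, -0.1, 0],
    [-0.5, 0, -0.1, 0],
    [-0.5, 0, -0.1, 0],
    [-0.5, 0, -0.1, 0],
    [-0.5, 0, -0.1, 0]
  ]
}}

```text
time_s: 14.88
eef_pos: [1001.6, -72.6, 502.1]
tool_rot: [[-0.903, 0.089, 0.42], [0.061, 0.995, -0.079], [-0.425, -0.045, -0.904]]
force: [-0.2, -0.3, -0.4]
width: 0.999
gripper_force: 0.0
```

Call:
{"api": "play_rows", "payload": {
  "moves": [
    [-0.5, 0, -0.08, 0],
    [-0.5, 0, -0.08, 0],
    [-0.5, 0, -0.08, 0],
    [-0.5, 0, -0.08, 0],
    [-0.5, 0, -0.08, 0]
  ]
}}

```text
time_s: 15.3
eef_pos: [1010.5, -73.3, 505.2]
tool_rot: [[-0.889, 0.089, 0.449], [0.059, 0.995, -0.081], [-0.454, -0.045, -0.89]]
force: [0.2, -0.0, -0.4]
width: 0.996
gripper_force: 0.0
```

Call:
{"api": "play_rows", "payload": {
  "moves": [
    [-0.5, 0, -0.06, 0],
    [-0.5, 0, -0.06, 0],
    [-0.5, 0, -0.06, 0],
    [-0.5, 0, -0.06, 0],
    [-0.5, 0, -0.06, 0]
  ]
}}

```text
time_s: 15.72
eef_pos: [1019.9, -74.0, 507.7]
tool_rot: [[-0.874, 0.089, 0.478], [0.056, 0.995, -0.083], [-0.483, -0.045, -0.874]]
force: [0.7, -0.1, 0.6]
width: 0.997
gripper_force: 0.0
```

Call:
{"api": "play_rows", "payload": {
  "moves": [
    [-0.5, 0, -0.05, 0],
    [-0.5, 0, -0.05, 0],
    [-0.5, 0, -0.05, 0],
    [-0.5, 0, -0.05, 0],
    [-0.5, 0, -0.05, 0]
  ]
}}

```text
time_s: 16.13
eef_pos: [1028.0, -74.5, 512.4]
tool_rot: [[-0.858, 0.089, 0.507], [0.053, 0.995, -0.084], [-0.511, -0.045, -0.858]]
force: [-0.2, -0.1, -0.1]
width: 1.002
gripper_force: 0.0
```

Call:
{"api": "play_rows", "payload": {
  "moves": [
    [-0.5, 0, -0.04, 0],
    [-0.5, 0, -0.04, 0],
    [-0.5, 0, -0.04, 0],
    [-0.5, 0, -0.04, 0],
    [-0.5, 0, -0.04, 0]
  ]
}}

```text
time_s: 16.55
eef_pos: [1034.8, -74.9, 518.7]
tool_rot: [[-0.841, 0.089, 0.534], [0.05, 0.995, -0.086], [-0.539, -0.045, -0.841]]
force: [0.4, -0.4, -0.5]
width: 0.997
gripper_force: 0.0
```

Call:
{"api": "play_rows", "payload": {
  "moves": [
    [-0.5, 0, -0.03, 0],
    [-0.5, 0, -0.03, 0],
    [-0.5, 0, -0.03, 0],
    [-0.5, 0, -0.03, 0],
    [-0.5, 0, -0.03, 0]
  ]
}}

```text
time_s: 16.97
eef_pos: [1040.7, -75.0, 526.7]
tool_rot: [[-0.823, 0.089, 0.562], [0.048, 0.995, -0.088], [-0.567, -0.045, -0.823]]
force: [0.1, 0.6, 1.0]
width: 0.998
gripper_force: 0.0
```

Run:
```python
from h import *
go((400,270,300))
```

```text
16.9667 at [1040.7  -75.   526.7] tilt z [ 0.562 -0.088 -0.823] az_y 84.9 shift [ 0.6718  0.2967 -0.2036] spin 0 j [ -4.9  48.1   4.2  -2.3  93.1 -91.4]
```

Run:
```python
from h import *; import pickle
o,d=pickle.load(open("f0.pkl","rb"))
print("mug",tri(ray(d["scene"],(279,328)),ray(d["side"],(218,165))),plane(ray(d["scene"],(279,328)),95))
print("spool",plane(ray(d["scene"],(232,320)),50))
# capacitor: disc blob centre in both views
import cv2
for n,(u,v) in (("scene",(294.3,279)),("side",(251.3,185))):
    g=cv2.cvtColor(d[n]["color"],cv2.COLOR_RGB2GRAY); x0,y0=int(u)-14,int(v)-10; c=g[y0:y0+40,x0:x0+28]
    m=(c<70).astype(np.uint8); k,l,s,ce=cv2.connectedComponentsWithStats(m); i=1+np.argmax(s[1:,4]); print(n,s[i][:4]+[x0,y0,0,0],s[i][4])
```

```text
mug (array([396.17889401, 421.83544415,  91.51749647]), [np.float64(1.6087439558816228), np.float64(1.6087439558815588)]) [392.86166711 423.90823308  95.        ]
spool [531.3931889  445.96941488  50.        ]
scene [285 277  18  29] 349
side [243 184  15  21] 222
```

Run:
```python
from h import *
go((480,255,400))
```

```text
16.9667 at [1040.7  -75.   526.7] tilt z [ 0.562 -0.088 -0.823] az_y 84.9 shift [ 0.5486  0.2843 -0.2397] spin 0 j [ -4.9  48.1   4.2  -2.3  93.1 -91.4]
```

Call:
{"api": "play_rows", "payload": {
  "moves": [
    [0.034, 0.0176, -0.015, 0],
    [0.068, 0.035, -0.03, 0],
    [0.102, 0.053, -0.045, 0],
    [0.136, 0.07, -0.06, 0],
    [0.17, 0.088, -0.0745, 0]
  ]
}}

```text
time_s: 17.38
eef_pos: [944.6, -17.2, 506.7]
tool_rot: [[-0.823, 0.089, 0.562], [0.048, 0.995, -0.088], [-0.567, -0.045, -0.823]]
force: [1.5, 1.4, 1.3]
width: 1.0
gripper_force: 0.0
```

Call:
{"api": "play_rows", "payload": {
  "moves": [
    [0.034, 0.0176, -0.015, 0],
    [0.068, 0.035, -0.03, 0],
    [0.102, 0.053, -0.045, 0],
    [0.136, 0.07, -0.06, 0],
    [0.17, 0.088, -0.0745, 0]
  ]
}}

```text
time_s: 17.8
eef_pos: [769.5, 85.6, 468.3]
tool_rot: [[-0.822, 0.089, 0.562], [0.048, 0.995, -0.088], [-0.567, -0.045, -0.822]]
force: [-0.3, 0.5, 1.6]
width: 0.998
gripper_force: 0.0
```

Call:
{"api": "play_rows", "payload": {
  "moves": [
    [0.034, 0.0176, -0.015, 0],
    [0.068, 0.035, -0.03, 0],
    [0.102, 0.053, -0.045, 0],
    [0.136, 0.07, -0.06, 0],
    [0.17, 0.088, -0.0745, 4.5]
  ]
}}

```text
time_s: 18.22
eef_pos: [596.0, 187.5, 429.4]
tool_rot: [[-0.813, 0.153, 0.562], [0.125, 0.988, -0.088], [-0.569, -0.001, -0.822]]
force: [-0.2, 0.8, 0.8]
width: 0.998
gripper_force: 0.0
```

Run:
```python
from h import *
go((456,268,220))
```

```text
18.2167 at [596.  187.5 429.4] tilt z [ 0.562 -0.088 -0.822] az_y 81.2 shift [0.243  0.0585 0.0863] spin 0 j [ 22.9 -17.1  91.8 -18.1  75.6 -58.5]
```

Call:
{"api": "play_rows", "payload": {
  "moves": [
    [0.034, 0.008, 0.012, 0],
    [0.068, 0.016, 0.024, 0],
    [0.102, 0.025, 0.036, 0],
    [0.136, 0.033, 0.048, 0],
    [0.17, 0.041, 0.06, 0]
  ]
}}

```text
time_s: 18.63
eef_pos: [498.6, 244.0, 282.3]
tool_rot: [[-0.812, 0.153, 0.563], [0.126, 0.988, -0.088], [-0.569, -0.0, -0.822]]
force: [-0.2, 1.2, 0.4]
width: 1.0
gripper_force: 0.0
```

Call:
{"api": "play_rows", "payload": {
  "moves": [
    [0.037, 0.009, 0.013, 0],
    [0.073, 0.0175, 0.026, 0],
    [0.073, 0.0175, 0.026, 0],
    [0.073, 0.0175, 0.026, 0],
    [0.073, 0.0175, 0.026, 0]
  ]
}}

```text
time_s: 19.05
eef_pos: [458.3, 268.2, 222.0]
tool_rot: [[-0.812, 0.153, 0.563], [0.126, 0.988, -0.087], [-0.57, 0.0, -0.822]]
force: [0.4, -0.6, 0.7]
width: 1.003
gripper_force: 0.0
```

Run:
```python
from h import *; from bench import *; import cv2,pickle
o=get_obs(); f=grab_frame("wrist"); s=grab_frame("scene"); pickle.dump((o,f,s),open("f2.pkl","wb"))
c=np.hstack([cv2.resize(f["color"],(480,300)),cv2.resize(s["color"][200:400,200:400],(300,300))]); cv2.imwrite("pics/w2.png",c[...,::-1])
go((456,268,60),None,o)
T=np.eye(4);T[:3,:3]=o["tool_rot"];T[:3,3]=o["eef_pos"];T=T@f["hand_eye"]
c=np.linalg.inv(T)@np.array([456,268,85,1]); p=f["K"]@c[:3]; print("cap top predicted px (x.75)",p[:2]/p[2]*.75)
```

```text
19.05 at [458.3 268.2 222. ] tilt z [ 0.563 -0.087 -0.822] az_y 81.2 shift [ 0.0942 -0.0005  0.1318] spin 0 j [ 40.9 -25.9 117.3 -28.1  67.2 -34.1]
cap top predicted px (x.75) [240.36171606  74.77141127]
```

View pics/w2.png

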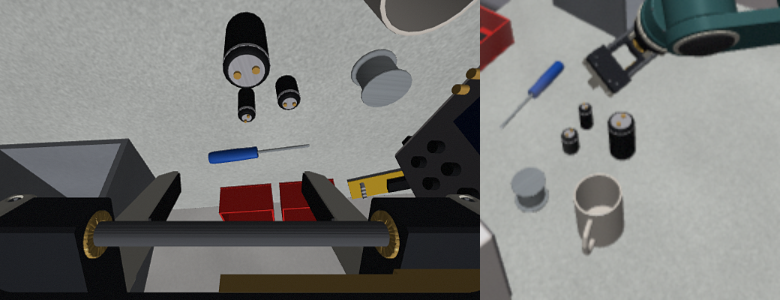

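The capacitor's disc is at about (246,70) in the wrist crop, against a predicted (240,75). I'll triangulate it with all three views.

Run:
```python
from h import *; import pickle,cv2
o0,d=pickle.load(open("f0.pkl","rb")); o,f,s=pickle.load(open("f2.pkl","rb"))
T=np.eye(4);T[:3,:3]=o["tool_rot"];T[:3,3]=o["eef_pos"];T=T@f["hand_eye"]
hsv=cv2.cvtColor(f["color"],cv2.COLOR_RGB2GRAY); c=hsv[0:125,285:372]
m=(c<90).astype(np.uint8); k,l,st,ce=cv2.connectedComponentsWithStats(m); i=1+np.argmax(st[1:,4]); x,y,w,h,a=st[i]
m2=((l==i)*255).astype(np.uint8); full=cv2.convexHull(np.argwhere(m2)[:,::-1]); print("bbox",x+285,y,w,h)
sub=c[60:118]; # light disc inside can
for nm,uv in (("eye",(328,92)),):
    R=[ray(f,uv,T),ray(d["scene"],(294.0,278.6)),ray(d["side"],(251.1,184.6))]
    print(tri(*R),plane(R[0],85),plane(R[1],85),plane(R[2],85))
```

```text
bbox 297 16 63 109
(array([454.99331435, 270.8880898 ,  80.95956487]), [np.float64(4.032002062574337), np.float64(3.154586439080919), np.float64(1.6496800580623605)]) [450.06914404 274.81137087  85.        ] [454.31934429 269.86096241  85.        ] [454.0083778  264.69569307  85.        ]
```

Call:
{"api": "play_rows", "payload": {
  "moves": [
    [0.024, 0, 0.032, 0],
    [0.048, 0, 0.064, 0],
    [0.072, 0.001, 0.096, 0],
    [0.09, 0.001, 0.12, 0],
    [0.096, 0.001, 0.128, 0]
  ]
}}

```text
time_s: 19.57
eef_pos: [451.3, 268.4, 56.8]
tool_rot: [[-0.814, 0.155, 0.559], [0.125, 0.988, -0.091], [-0.567, -0.004, -0.824]]
force: [-0.4, -0.1, -0.7]
width: 1.001
gripper_force: 0.0
```

Call:
{"api": "play_rows", "payload": {
  "moves": [
    [0, 0, 0, 0],
    [0, 0, 0, 0],
    [0, 0, 0, 0],
    [0, 0, 0, 0],
    [0, 0, 0, 0]
  ],
  "gripper": 0.035
}}

```text
time_s: 19.98
eef_pos: [452.7, 270.3, 62.5]
tool_rot: [[-0.812, 0.153, 0.564], [0.127, 0.988, -0.087], [-0.57, 0.001, -0.821]]
force: [-0.8, 0.4, 0.1]
width: 0.69
gripper_force: 0.0
```

Call:
{"api": "play_rows", "payload": {
  "moves": [
    [0, 0, 0, 0],
    [0, 0, 0, 0],
    [0, 0, 0, 0],
    [0, 0, 0, 0],
    [0, 0, 0, 0]
  ]
}}

```text
time_s: 20.4
eef_pos: [452.4, 270.3, 61.6]
tool_rot: [[-0.812, 0.153, 0.563], [0.126, 0.988, -0.087], [-0.57, 0.0, -0.822]]
force: [-0.1, 2.0, 6.7]
width: 0.532
gripper_force: 29.9
```

Run:
```python
from h import *; from bench import *
go((456,268,60)); o=get_obs(); print(o["force"],o["width"]*93,o["gripper_force"])
```

```text
20.4 at [452.4 270.3  61.6] tilt z [ 0.563 -0.087 -0.822] az_y 81.2 shift [-0.0023 -0.0018  0.0035] spin 0 j [ 41.7 -18.4 127.4 -33.7  52.3 -22.9]
[-0.14191229  1.95385055  6.73489182] 49.43625904399678 29.893316173693165
```

Call:
{"api": "play_rows", "payload": {
  "moves": [
    [-0.005, 0, -0.007, 0],
    [-0.013, 0, -0.018, 0],
    [-0.022, 0, -0.032, 0],
    [-0.031, 0, -0.045, 0],
    [-0.039, 0, -0.056, 0]
  ]
}}

```text
time_s: 20.82
eef_pos: [452.1, 269.9, 130.8]
tool_rot: [[-0.813, 0.153, 0.562], [0.126, 0.988, -0.087], [-0.569, -0.0, -0.822]]
force: [0.4, -0.4, -2.3]
width: 0.535
gripper_force: 29.9
```

Run:
```python
from h import *; from bench import *; import cv2
go((478,-102,95)); o=get_obs(); print(o["force"],o["width"]*93,o["gripper_force"])
```

```text
20.8167 at [452.1 269.9 130.8] tilt z [ 0.562 -0.087 -0.822] az_y 81.2 shift [-0.0475 -0.3635  0.0765] spin 0 j [ 41.7 -23.  123.8 -30.7  59.3 -28.2]
[ 0.40249465 -0.39850542 -2.26409227] 49.76402174734612 29.89877225132659
```

Call:
{"api": "play_rows", "payload": {
  "moves": [
    [-0.003, -0.025, 0.005, 0],
    [-0.008, -0.06, 0.012, 0],
    [-0.013, -0.1, 0.021, 0],
    [-0.018, -0.14, 0.029, 0],
    [-0.023, -0.18, 0.038, 0]
  ]
}}

```text
time_s: 21.23
eef_pos: [464.1, 87.7, 111.8]
tool_rot: [[-0.812, 0.152, 0.563], [0.124, 0.988, -0.087], [-0.57, -0.001, -0.822]]
force: [1.2, -1.2, -1.8]
width: 0.537
gripper_force: 29.9
```

Call:
{"api": "play_rows", "payload": {
  "moves": [
    [-0.005, -0.04, 0.008, 0],
    [-0.011, -0.08, 0.017, 0],
    [-0.016, -0.12, 0.025, 0],
    [-0.021, -0.16, 0.033, 0],
    [-0.024, -0.183, 0.038, 0]
  ]
}}

```text
time_s: 21.65
eef_pos: [476.6, -88.7, 95.9]
tool_rot: [[-0.812, 0.152, 0.563], [0.125, 0.988, -0.088], [-0.57, -0.001, -0.822]]
force: [0.5, 0.6, -1.5]
width: 0.528
gripper_force: 29.9
```

Call:
{"api": "play_rows", "payload": {
  "moves": [
    [0, 0, 0, 0],
    [0, 0, 0, 0],
    [0, 0, 0, 0],
    [0, 0, 0, 0],
    [0, 0, 0, 0]
  ]
}}

```text
time_s: 22.07
eef_pos: [477.0, -85.4, 94.9]
tool_rot: [[-0.814, 0.15, 0.562], [0.123, 0.989, -0.086], [-0.568, -0.001, -0.823]]
force: [-0.4, 0.4, -2.1]
width: 0.533
gripper_force: 29.9
```

Run:
```python
from h import *; from bench import *; import cv2,pickle
o=get_obs(); print(o["force"],o["width"]*93,o["gripper_force"]); go((647.8,-114.7,88))
s=grab_frame("scene"); d=grab_frame("side"); pickle.dump((o,s,d),open("f3.pkl","wb"))
c=np.hstack([cv2.resize(s["color"][80:280,200:400],(400,400)),cv2.resize(d["color"][80:280,240:440],(400,400))]); cv2.imwrite("pics/c3.png",c[...,::-1])
```

```text
[-0.44479737  0.38661541 -2.12855936] 49.61317497017716 29.898582739988342
22.0667 at [477.  -85.4  94.9] tilt z [ 0.562 -0.086 -0.823] az_y 81.4 shift [-0.1386 -0.0033  0.1041] spin 0 j [-15.4 -37.2 136.    5.2  46.8 -99.2]
```

View pics/c3.png

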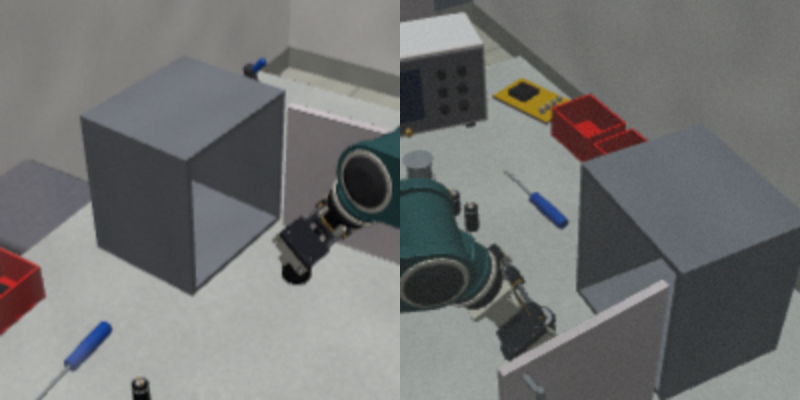

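Call:
{"api": "play_rows", "payload": {
  "moves": [
    [-0.01, 0, 0.007, 0],
    [-0.025, 0.001, 0.018, 0],
    [-0.04, 0.001, 0.03, 0],
    [-0.055, 0.002, 0.041, 0],
    [-0.069, 0.002, 0.051, 0]
  ]
}}

```text
time_s: 22.58
eef_pos: [563.0, -97.0, 91.6]
tool_rot: [[-0.814, 0.151, 0.561], [0.124, 0.989, -0.086], [-0.568, -0.001, -0.823]]
force: [-0.5, -0.4, -1.5]
width: 0.533
gripper_force: 29.9
```

Run:
```python
from h import *; from bench import *
o=get_obs(); print(o["force"],o["width"]*93,o["gripper_force"],o["effort"]); go((648,-108,89))
```

```text
[-0.52332004 -0.38859581 -1.45552393] 49.56702003181023 29.89847378921695 [-4.06706622e-01 -3.72817361e+01 -5.79409003e+01  2.51114219e-01
 -2.55905785e+00 -3.17715097e-02]
22.5833 at [563.  -97.   91.6] tilt z [ 0.561 -0.086 -0.823] az_y 81.3 shift [-0.069   0.0019  0.0508] spin 0 j [-13.7 -21.4 126.6   4.4  40.4 -97.5]
```

Call:
{"api": "play_rows", "payload": {
  "moves": [
    [-0.012, 0, 0.009, 0],
    [-0.026, 0.001, 0.019, 0],
    [-0.04, 0.001, 0.03, 0],
    [-0.054, 0.002, 0.04, 0],
    [-0.064, 0.002, 0.047, 0]
  ]
}}

```text
time_s: 23.0
eef_pos: [642.0, -107.0, 89.2]
tool_rot: [[-0.814, 0.151, 0.561], [0.124, 0.989, -0.086], [-0.568, -0.001, -0.823]]
force: [-0.8, -0.3, -1.7]
width: 0.536
gripper_force: 29.9
```

Run:
```python
from h import *; from bench import *
o=get_obs(); print(o["force"],o["width"]*93,o["gripper_force"],o["effort"]); go((648,-108,76))
```

```text
[-0.75521965 -0.28867258 -1.68654785] 49.820847742438126 29.8985347955022 [-1.26955044e-01 -4.95408189e+01 -5.81251931e+01  1.67408790e-01
 -2.88241602e+00  2.19363364e-02]
23.0 at [ 642.  -107.    89.2] tilt z [ 0.561 -0.086 -0.823] az_y 81.3 shift [ 0.0025 -0.      0.0143] spin 0 j [-12.7  -9.5 117.4   3.7  37.6 -96.2]
```

Call:
{"api": "play_rows", "payload": {
  "moves": [
    [-0.0065, 0, 0.0045, 0],
    [-0.0065, 0, 0.0045, 0],
    [-0.004, 0, 0.008, 0],
    [-0.0015, 0, 0.0115, 0],
    [0, 0, 0.0135, 0]
  ]
}}

```text
time_s: 23.42
eef_pos: [647.4, -109.1, 77.5]
tool_rot: [[-0.814, 0.153, 0.561], [0.125, 0.988, -0.087], [-0.567, -0.001, -0.823]]
force: [0.4, -0.1, -1.6]
width: 0.534
gripper_force: 29.9
```

Call:
{"api": "play_rows", "payload": {
  "moves": [
    [0.0003, 0, 0.0005, 0],
    [0.0006, 0, 0.0008, 0],
    [0.0009, 0, 0.0012, 0],
    [0.0011, 0, 0.0016, 0],
    [0.0011, 0, 0.0016, 0]
  ]
}}

```text
time_s: 23.83
eef_pos: [648.2, -109.5, 76.5]
tool_rot: [[-0.813, 0.153, 0.561], [0.125, 0.988, -0.088], [-0.568, -0.001, -0.823]]
force: [0.6, 0.9, -1.2]
width: 0.534
gripper_force: 29.9
```

Run:
```python
from h import *; from bench import *
o=get_obs(); print(o["force"],o["width"]*93,o["gripper_force"]); go((648,-108,74))
```

```text
[ 0.59141803  0.92467615 -1.15157985] 49.701505318560805 29.898562951711938
23.8333 at [ 648.2 -109.5   76.5] tilt z [ 0.561 -0.088 -0.823] az_y 81.2 shift [0.0018 0.0014 0.0018] spin 0 j [-12.8  -7.8 117.2   3.8  36.1 -96.3]
```

Now I'll creep down in 1 mm steps, watching the force.

Call:
{"api": "play_rows", "payload": {
  "moves": [
    [0.0003, 0, 0.0004, 0],
    [0.0006, 0, 0.0008, 0],
    [0.0009, 0, 0.0012, 0],
    [0.0012, 0, 0.0016, 0],
    [0.0012, 0, 0.0016, 0]
  ]
}}

```text
time_s: 24.25
eef_pos: [648.1, -109.4, 74.2]
tool_rot: [[-0.813, 0.153, 0.561], [0.125, 0.988, -0.087], [-0.568, -0.001, -0.823]]
force: [-0.5, -0.5, -1.9]
width: 0.532
gripper_force: 29.9
```

Call:
{"api": "play_rows", "payload": {
  "moves": [
    [0.0003, 0, 0.0004, 0],
    [0.0006, 0, 0.0008, 0],
    [0.0006, 0, 0.0008, 0],
    [0.0006, 0, 0.0008, 0],
    [0.0006, 0, 0.0008, 0]
  ]
}}

```text
time_s: 24.67
eef_pos: [648.2, -109.4, 73.6]
tool_rot: [[-0.813, 0.153, 0.562], [0.125, 0.988, -0.087], [-0.568, -0.001, -0.823]]
force: [-0.1, 1.0, 0.5]
width: 0.533
gripper_force: 29.9
```

Call:
{"api": "play_rows", "payload": {
  "moves": [
    [0.0002, 0, 0.0004, 0],
    [0.0002, 0, 0.0004, 0],
    [0.0002, 0, 0.0004, 0],
    [0.0002, 0, 0.0004, 0],
    [0.0002, 0, 0.0004, 0]
  ],
  "gripper": 0.053
}}

```text
time_s: 25.08
eef_pos: [648.2, -109.4, 73.0]
tool_rot: [[-0.813, 0.153, 0.561], [0.125, 0.988, -0.087], [-0.568, -0.001, -0.823]]
force: [-0.4, 0.5, -0.4]
width: 0.566
gripper_force: 0.0
```

Call:
{"api": "play_rows", "payload": {
  "moves": [
    [0, 0, 0, 0],
    [0, 0, 0, 0],
    [0, 0, 0, 0],
    [0, 0, 0, 0],
    [0, 0, 0, 0]
  ],
  "gripper": 0.08
}}

```text
time_s: 25.5
eef_pos: [648.1, -109.4, 72.9]
tool_rot: [[-0.813, 0.153, 0.561], [0.125, 0.988, -0.087], [-0.568, -0.001, -0.823]]
force: [0.2, 1.4, -0.8]
width: 0.85
gripper_force: 0.0
```

Run:
```python
from h import *; from bench import *; import cv2
o=get_obs(); print(o["force"],o["width"]*93,o["gripper_force"]); go((478,-96,85))
s=grab_frame("scene");d=grab_frame("side");w=grab_frame("wrist")
c=np.hstack([cv2.resize(s["color"][80:280,200:400],(400,400)),cv2.resize(w["color"][:,120:520],(400,400))]); cv2.imwrite("pics/c4.png",c[...,::-1])
```

```text
[ 0.20532128  1.39957539 -0.81161294] 79.04869879229001 0.0
25.5 at [ 648.1 -109.4   72.9] tilt z [ 0.561 -0.087 -0.823] az_y 81.2 shift [ 0.1332 -0.0127 -0.1066] spin 0 j [-12.8  -7.5 117.4   3.8  35.7 -96.4]
```

View pics/c4.png

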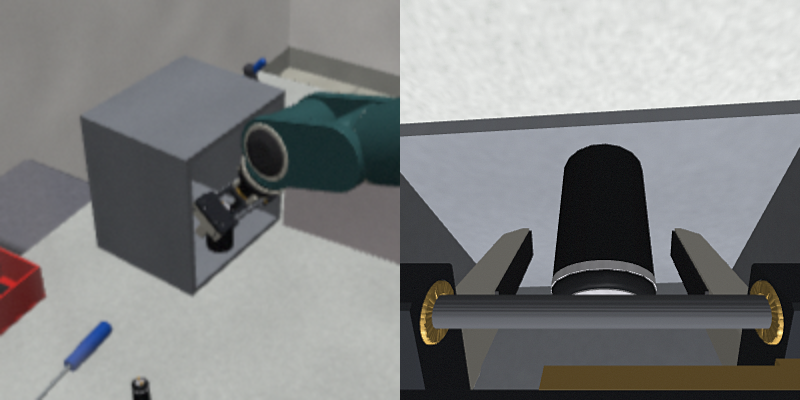

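Run:
```python
from h import *; from bench import *
o=get_obs(); f=grab_frame("wrist")
T=np.eye(4);T[:3,:3]=o["tool_rot"];T[:3,3]=o["eef_pos"];T=T@f["hand_eye"]
g=f["color"].astype(int).sum(2)//3; print(g[110:160,324][::2], g[120:150:2,200])
C=np.array([709.6,-119.5]); a=np.radians(-4.4); Rc=np.array([[np.cos(a),-np.sin(a)],[np.sin(a),np.cos(a)]])
for uv in [(324,123),(324,132),(324,145),(200,130)]: p=plane(ray(f,uv,T),12); print(uv,p.round(1),"cab",(Rc.T@(p[:2]-C)).round(1))
print("tcp cab",(Rc.T@(o["eef_pos"][:2]-C)).round(1))
```

```text
[238  99  85  89  90  90  88  99 166 161 160 163 161 160 160 160 169  52
  14  15  13  18  19  19  16] [ 79  89  88  89  90  86 160 162 159 159 158 158 159 157 160]
(324, 123) [ 609.4 -101.9   12. ] cab [-101.3    9.9]
(324, 132) [ 615.6 -102.8   12. ] cab [-95.    9.5]
(324, 145) [ 625.2 -104.2   12. ] cab [-85.3   8.8]
(200, 130) [ 603.6 -171.    12. ] cab [-101.7  -59.5]
tcp cab [-62.1   5.4]
```

Call:
{"api": "play_rows", "payload": {
  "moves": [
    [0.012, -0.001, -0.008, 0],
    [0.03, -0.003, -0.021, 0],
    [0.055, -0.005, -0.038, 0],
    [0.083, -0.008, -0.057, 0],
    [0.112, -0.01, -0.077, 0]
  ]
}}

```text
time_s: 26.12
eef_pos: [511.1, -98.3, 72.0]
tool_rot: [[-0.814, 0.153, 0.561], [0.125, 0.988, -0.087], [-0.567, -0.001, -0.823]]
force: [-0.1, 0.3, 1.1]
width: 0.861
gripper_force: 0.0
```

Run:
```python
from h import *
go((440,-70,260))
```

```text
26.1167 at [511.1 -98.3  72. ] tilt z [ 0.561 -0.087 -0.823] az_y 81.2 shift [-0.0452  0.017  -0.1971] spin 0 j [ -15.9  -28.7  133.3    6.1   41.2 -100.4]
```

Call:
{"api": "play_rows", "payload": {
  "moves": [
    [-0.002, 0.003, -0.03, 0],
    [-0.01, 0.008, -0.07, 0],
    [-0.02, 0.012, -0.11, 0],
    [-0.033, 0.015, -0.15, 0],
    [-0.045, 0.017, -0.188, 0]
  ]
}}

```text
time_s: 26.53
eef_pos: [444.7, -70.5, 255.4]
tool_rot: [[-0.812, 0.153, 0.563], [0.125, 0.988, -0.088], [-0.569, -0.001, -0.822]]
force: [1.7, -0.6, 0.8]
width: 0.864
gripper_force: 0.0
```

Call:
{"api": "play_rows", "payload": {
  "moves": [
    [0, 0.02, 0, 0],
    [0, 0.05, 0, 0],
    [0, 0.09, 0, 0],
    [0, 0.12, 0, 0],
    [0, 0.14, 0, 0]
  ]
}}

```text
time_s: 26.95
eef_pos: [467.3, 70.0, 253.3]
tool_rot: [[-0.813, 0.152, 0.563], [0.125, 0.988, -0.086], [-0.569, 0.0, -0.822]]
force: [0.4, -0.9, 0.1]
width: 0.862
gripper_force: 0.0
```

Call:
{"api": "play_rows", "payload": {
  "moves": [
    [0, 0, 0, 0],
    [0, 0, 0, 0],
    [0, 0, 0, 0],
    [0, 0, 0, 0],
    [0, 0, 0, 0]
  ]
}}

```text
time_s: 27.37
eef_pos: [467.4, 66.3, 253.0]
tool_rot: [[-0.813, 0.155, 0.561], [0.127, 0.988, -0.088], [-0.568, -0.001, -0.823]]
force: [0.5, -0.0, -0.1]
width: 0.858
gripper_force: 0.0
```

Run:
```python
from h import *; from bench import *; import cv2
o=get_obs(); print(o["force"],o["qd"].round(2)); go((440,-70,260))
s=grab_frame("scene");d=grab_frame("side")
c=np.hstack([cv2.resize(s["color"][80:380,200:400],(380,570)),cv2.resize(d["color"][80:380,240:460],(418,570))]); cv2.imwrite("pics/c5.png",c[...,::-1])
```

```text
[ 0.4861228  -0.00492413 -0.08810137] [ 0.21  0.14  0.    0.01 -0.13  0.27]
27.3667 at [467.4  66.3 253. ] tilt z [ 0.561 -0.088 -0.823] az_y 81.1 shift [ 0.001  -0.1389 -0.009 ] spin 0 j [ 12.  -41.6 123.7 -12.9  65.7 -67.2]
```

View pics/c5.png

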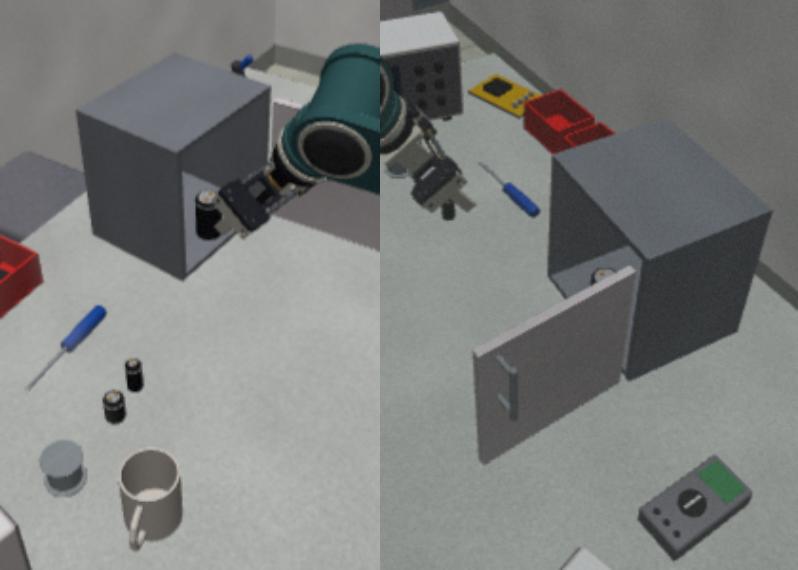

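Run:
```python
from h import *; from bench import *
f=grab_frame("side")
a,b=[plane(ray(f,(240+(u-380)/1.9,80+v/1.9)),263) for u,v in ((475,355),(632,270))]
v=(a-b)[:2]; ang=(np.degrees(np.arctan2(v[1],v[0]))%360)-85.6; print(a,b,ang)
if ang>80: print(finish_job())
```

```text
[ 318.12145698 -250.74399015  263.        ] [ 578.85799484 -239.66740678  263.        ] 96.8325708800185
the job is handed in; nothing more can be done
None
```

The job is handed in: the door stands open at about 97°, the big capacitor is upright on the cabinet floor with its axis about 40 mm behind the front edge, the gripper is clear of everything, and the last pictures show the bystanders where they were; the judge's verdict was not shown to me.

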